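# Set and lock the portioning stop

## Robot

A 6-joint arm with a two-finger parallel gripper is mounted at the origin on a cart in front of the work surface, level with it; the furniture and walls round the work are solid. World frame = base frame: x ahead of the robot, y to its left, z up, the work surface at z = 0. Lengths are in m, angles in rad, forces in N, time in s.
With the tool pointing down it reaches from about 0.3 to 0.775 m from the base axis. Payload 14.6 kg.
Tool frame: the origin (TCP) lies midway between the tips of the shut fingers; the grasp point (between the pads) lies 19 mm behind it (r.hold_point_z is the distance from the TCP to the grasp point, in m); z points along the fingers, y is the line along which they close (so a half turn about z gives the same grasp; the last joint's range is limited). The gripper opens to 94 mm and grips with 3 to 60 N. Pads are 16 mm wide; open, the fingers measure 119 mm over their backs; the gripper's body (75 mm by 177 mm) begins 78 mm behind the grasp point.
Start: joints at [-1.274, 0.3, 1.521, -0, 1.321, -0.067], TCP at [0.196, -0.514, 0.205] pointing down, gripper open.
Joint ranges: [-3.03, 3.03], [-0.79, 2.21], [0.23, 2.52], [-1.04, 4.18], [0, 3.07], [-2.55, 2.55]. Speed limits (rad/s): [2.22, 2.22, 2.57, 3.14, 3.14, 3.14].

## Interface

Orientations are given as a unit quaternion [x, y, z, w].
In Python, from bench import telemetry, imaging, r gives the robot as it stands.
- The arm moves only by the tool step_arm, never from a script. Its argument "steps" is a list of rows, each a list of 7 numbers: the turn, a rotation vector about the tool's x, y, z as a fraction of full scale, then the shift along the tool's x, y, z as a fraction of full scale, then the closure, from 0 (fully open) to 1 (shut). In form: [[ax, ay, az, x, y, z, gripper], ...]. A call has 1 to 10 rows; each row shifts and turns the commanded pose from where the row before left it, along the tool's axes as they then stand; what a row does not reach is not made up. Full scale, the value 1, is 0.025 m for a shift and 8 degrees for a turn. A row lasts 1/10 s, in which the tool goes at most 50 mm and 8.59 degrees, less where a joint would pass 70% of its speed; a pose out of reach is approached as far as the arm can. A call with a number of a shift or a turn outside -1 to 1 is refused whole. A call with a gripper value outside its range is refused whole. The fingers move at their own pace and stop on an object; "grip_force" is the grip in N (left out, the last holds). Time passes only in rows, so rows that do not move let the fingers close. It gives the time, the measured TCP pose, the force, the opening and the grip force at its end, in the units of the state.
- telemetry.sense(): the state, without advancing time (a new reading comes with each control period).
- imaging.grab_frame(name): name is "scene" or "top"; returns a dict with "color" (420x560x3 uint8, red, green, blue), "intrinsics" (3x3 intrinsics, pixels), "rvec" (rotation vector, rad) and "tvec" (3), from world to camera coordinates, as OpenCV has them. Camera axes: x right, y down, z forward; pixel columns grow to the right and rows downward; lengths in m; the calibration is good to about 2 mm. A picture is of the moment at which its call begins. There is no depth.
- r.sign_off(): hands the job in; it is judged then, once.
Trained networks look in a picture, given as the dict that the camera call returned (one of the last four; its "shot" number tells which), for a name from the list of things; names that differ only in an ending like _2 or _b are one class to them, and where a whole thing is asked for, a point or a joint stands for the part that bears it (a point fixed in the world has none). Each returns a list of dicts, best first, with "p" (0 to 1); they miss things now and then, are a little off and sometimes report something else, mostly with a low value. They report only what shows in the picture. A call takes as long as a camera call.
- imaging.boxes_of(picture, thing): "rect" ([centre column, centre row, width, height] in pixels, round what is visible of it).
The state is a dict: "t": time; "joint_pos": joint angles; "qd": joint speeds; "joint_torque": joint torques, N m; "tool_pos": TCP position; "eef_rot": TCP orientation; "ft_force": force on the tool from outside, world axes, zero at the start; "ft_torque": the same for the moment, N m; "gripper_width": finger opening in m; "finger_force": force on a finger pad.
Only numpy, scipy, OpenCV 4.12 (cv2) and the standard library are available. Lean on these libraries where they do the work, as an engineer would, in place of code of your own. Each camera call takes 0.05 s, during which the arm holds its last target. There are 200 camera calls.

## Task

Push the sliding stop along its rail until its pointer lines up with the white line on the red clip at the front of the board. Then lock it there: the black wing nut only rests on top of its thread, so turn it backward (anticlockwise from above) until it drops into the thread start, then run it forward all the way down until it is tight on its washer. Leave the stop on the mark, and do not push the jar, pick pot or cheese beside the jig out of place.

Things in the scene. Friction and masses are not known exactly. Their poses are not given: they have to be found in the camera images.
- portion_board: fixed blue board of a cheese-portioning jig, 200 (its x, front to back) x 260 (its y) x 20 mm high; origin at the centre of its underside. A steel rail 56 mm wide runs along its y at x = +60 mm, top at 27 mm. White scale ticks along its front (-x) edge.
- stop (a joint): position of the sliding stop along the board's +y, m, 0 to 0.12; at 0 its centre line is at board y = -60 mm. No spring: it moves only when pushed with more than about 10 N along the rail (dry friction) and stays where it is left. Pushing the nut that hard against one of its stops shifts it too.
- pointer (a point): dark pointer tip at the front end of the stop's blade, on the stop's centre line, 22 mm above the worktop. The blade is an aluminium bar along board x, 126 mm long, 12 mm thick, from 22 to 50 mm above the worktop, with a dark line along its top; its middle is 95 mm in front of the stud axis (at the same y).
- push_face (a point): point on the right (-y) face of the blade, at mid-height, 110 mm in front of the stud axis: clear of the nut's wings, good for pushing the stop to +y. The opposite face is 12 mm further to +y.
- red_mark (a point): white line on top of the red clip (12 x 10 x 22 mm, fixed at the front edge of the board), at its board side, axes as the board's; the pointer must come to the same board y. At the start the clip is 30 to 105 mm to the +y side of the pointer.
- stud_axis (a point): centre of the 46 mm steel washer on the stop's carriage (70 x 60 mm), 48 mm above the worktop, on the axis of the upright steel stud. The stud has a coarse right-hand thread (9 mm per turn), a plain end above it and a 25 mm retaining cap at 104 to 111 mm above the worktop: the nut cannot come off.
- nut_lift (a joint): height of the wing nut above its tight position, m: 0 = tight on the washer. At the start it rests on the thread's top end at about 0.0145 to 0.017; turned backward it climbs to 0.018, then drops by 9 mm to about 0.009 to 0.0095: it is in the thread start. From there it goes down 9 mm per turn forward.
- wing_nut (a joint): angle of the nut, rad, grows backward (anticlockwise from above); 0 = tight, a hard stop, wings along board x. Starts at 4.1 to 5.5; the drop comes at 6.35 to 6.5, a hard stop at 6.78. Turned forward before it drops, it binds at about 3.4. After the drop about 1 turn forward makes it tight. It turns easily (under 1.5 N at the wings) and stays where left.
- nut_top (a point): centre of the nut's hub top on the axis, 34 mm above its underside. Hub 36 mm across (42 at the foot). Two black wings, upright plates 9 mm thick and 18 mm high (14 to 32 mm above the nut's underside), reach 54 mm out from the axis on opposite sides. A fingertip can push them round about 42 mm from the axis; they can also be pinched.
- wing_tip (a point): middle of the outer part of the wing with the yellow dot, 45 mm from the axis, 23 mm above the nut's underside; the other wing is opposite.
- jam_jar: bystander: jar with a red lid, 75 mm across, 92 mm high, loose; origin under its centre
- pick_cup: bystander: blue-grey pot of wooden picks, 48 mm across, 79 mm high, loose; origin under its centre
- cheese_wedge: bystander: wrapped wedge of cheese, 58 x 111 x 44 mm, loose; origin under its centre

How it is judged:
On the way, in this order (a step that is already met when the one before it is completed fails the run):
1. the stop's pointer is on the red clip's line (within 5 mm) (y of pointer in the frame of red_mark between -0.005 and 0.005 m), for 0.2 s.
2. the nut has dropped into the thread start (stop still within 8 mm of the mark) (value of joint nut_lift below 0.0112 m and y of pointer in the frame of red_mark between -0.008 and 0.008 m), for 0.1 s.
3. the nut has been run down tight on its washer (value of joint nut_lift below 0.0015 m and value of joint wing_nut below 0.4 rad), for 0.2 s.
At the end, for the whole second after the job is handed in: The pointer is within 5 mm of the red clip's line along the rail, and the wing nut is down on its washer (less than 1.5 mm up, within 0.4 rad of its tight stop) and at rest (all of step 1 and all of step 3 and velocity of joint wing_nut between -0.1 and 0.1 rad/s); the robot touches nothing.
It fails at once if the jar is shifted by more than 30 mm (distance of jam_jar from where it was at the start of the episode above 0.03 m).
It fails at once if the pick pot is shifted by more than 30 mm (distance of pick_cup from where it was at the start of the episode above 0.03 m).
It fails at once if the wedge of cheese is shifted by more than 30 mm (distance of cheese_wedge from where it was at the start of the episode above 0.03 m).
It also fails if it takes over 67 s, if anything falls off the work surface, if the arm or the gripper's body presses on something with over 40 N, if the wrist force passes 120 N, or if a joint passes its speed limit or range.

## Working session

There is one attempt and no reset: what is moved stays moved. The work goes in short steps, Python scripts to look and compute and a tool call to move; the robot and the scene stay as the last step left them, time stands still between calls to the robot, and variables do not carry over. Pictures are saved under pics/ and viewed, at most 11 in all, crops included, and the job is handed in when it is done.

Besides the shell and the picture viewer there is one more tool, called by a JSON object that holds its "fn" and its "kwargs". step_arm: Moves the arm, as the interface text tells. Its arguments: {"type":"object","properties":{"steps":{"type":"array","items":{"type":"array","items":{"type":"number"}}},"grip_force":{"type":"number"}},"required":["steps"]}

```bash
mkdir -p pics
cat > h.py <<'E'
import numpy as np, cv2
from scipy.spatial.transform import Rotation as R
from bench import telemetry, imaging, r
def cam(f):
    M=cv2.Rodrigues(np.array(f["rvec"],float))[0]; return np.array(f["intrinsics"],float),M,np.array(f["tvec"],float).ravel()
def proj(f,P):
    K,M,t=cam(f); p=(M@np.atleast_2d(P).T).T+t; p=p@K.T; return p[:,:2]/p[:,2:]
def at_z(f,uv,z):
    K,M,t=cam(f); d=M.T@np.linalg.solve(K,[uv[0],uv[1],1]); c=-M.T@t; return c+d*(z-c[2])/d[2]
def save(f,n,crop=None,s=1):
    im=f["color"][...,::-1]
    if crop: im=im[crop[1]:crop[3],crop[0]:crop[2]]
    cv2.imwrite("pics/"+n,cv2.resize(im,None,fx=s,fy=s,interpolation=cv2.INTER_CUBIC))
E
python3 - <<'E'
from h import *
np.set_printoptions(precision=4,suppress=True)
s=telemetry.sense(); print(s["t"],s["tool_pos"],s["eef_rot"],s["ft_force"],r.hold_point_z)
fs={n:imaging.grab_frame(n) for n in("top","scene")}
for n,f in fs.items():
    save(f,n+"0.png",s=1.4); K,M,t=cam(f); print(n,-M.T@t,K[0,0])
    for th in["portion_board","pointer","red_mark","stud_axis","nut_top","wing_tip","push_face","jam_jar","pick_cup","cheese_wedge"]:
        b=imaging.boxes_of(f,th); print(th,[(np.round(x["rect"],1).tolist(),round(x["p"],2)) for x in b[:2]])
E
```

```text
0.0 [ 0.1956 -0.5138  0.2049] [ 0.9835  0.1809 -0.0001 -0.0006] [0.0915 0.2564 0.0151] 0.0188
top [ 0.4127 -0.0508  0.9111] 404.0755550185142
portion_board [([335.6, 238.5, 138.2, 112.0], 0.79)]
pointer [([369.5, 243.7, 42.2, 89.3], 0.84)]
red_mark []
stud_axis [([370.0, 242.4, 49.0, 89.1], 0.62)]
nut_top [([368.1, 209.3, 46.2, 23.0], 0.61)]
wing_tip [([369.6, 212.7, 46.1, 22.0], 0.8), ([369.9, 240.4, 49.9, 96.5], 0.66)]
push_face [([370.4, 244.4, 46.5, 88.8], 0.86)]
jam_jar [([252.8, 132.7, 36.0, 44.0], 0.73)]
pick_cup [([186.1, 279.0, 26.7, 23.4], 0.72), ([368.3, 209.3, 50.0, 28.5], 0.27)]
cheese_wedge [([391.0, 149.4, 55.3, 28.4], 0.6)]
scene [0.257  0.6004 0.7337] 483.08345733092284
portion_board [([325.4, 195.1, 138.4, 112.1], 0.91)]
pointer [([336.1, 165.6, 81.9, 63.9], 0.97)]
red_mark [([336.2, 165.9, 79.2, 60.8], 0.31)]
stud_axis [([336.6, 163.5, 81.3, 62.6], 0.58)]
nut_top [([337.1, 164.6, 85.5, 63.5], 0.61), ([315.7, 148.5, 39.4, 26.2], 0.55)]
wing_tip []
push_face [([336.4, 166.2, 77.9, 60.5], 0.56), ([316.9, 147.7, 37.9, 21.2], 0.32)]
jam_jar [([185.6, 209.8, 44.1, 57.1], 0.93), ([324.0, 193.3, 139.8, 113.3], 0.17)]
pick_cup [([316.4, 316.9, 25.1, 41.5], 0.82)]
cheese_wedge [([271.9, 138.6, 20.2, 36.5], 0.6)]
```

View pics/top0.png

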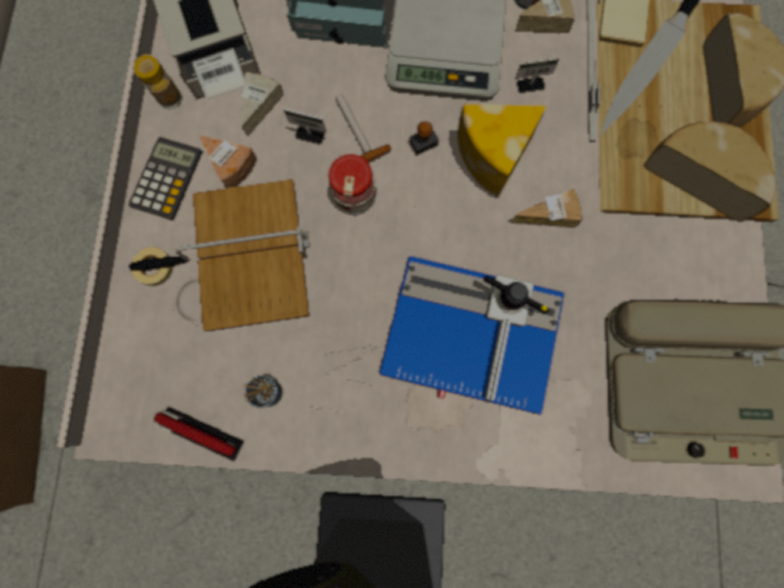

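View pics/scene0.png

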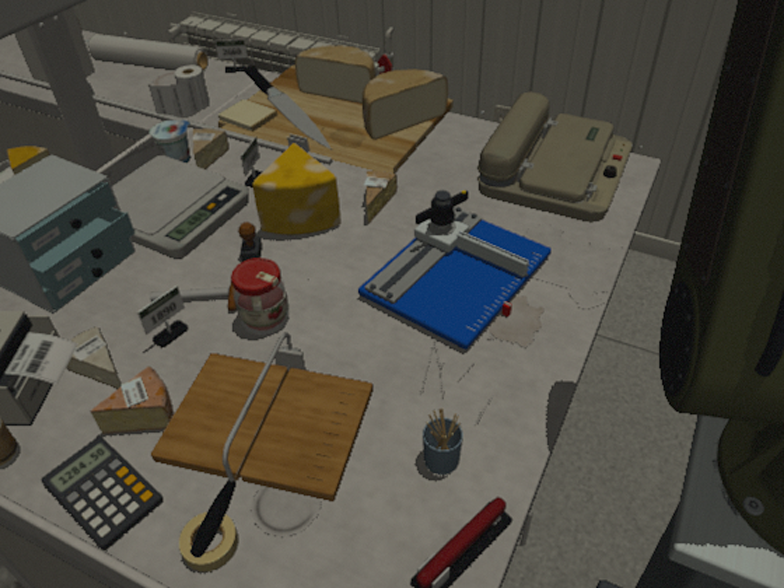

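The top view shows the blue board with corners near (409,258), (564,290), (543,412) and (381,377) in the 1.4x picture. The red clip is at (441,393), the blade tip at (491,398) and the nut at (515,293), with its yellow dot at (545,308). The scene view agrees. Next I fit the geometry.

```bash
cat > m.py <<'E'
from h import *
from scipy.optimize import least_squares
np.set_printoptions(precision=4,suppress=True)
f=imaging.grab_frame("top"); g=imaging.grab_frame("scene")
def mask(f,lo,hi): return cv2.inRange(cv2.cvtColor(f["color"],cv2.COLOR_RGB2HSV),lo,hi)
m=mask(f,(100,150,60),(125,255,255)); n,l,st,c=cv2.connectedComponentsWithStats(cv2.morphologyEx(m,cv2.MORPH_CLOSE,np.ones((5,5))))
k=1+np.argmax(st[1:,4]); h=cv2.convexHull(np.argwhere(l==k)[:,::-1].astype(np.int32))[:,0]
P=np.array([at_z(f,p,.02)[:2] for p in h.astype(float)])
(c0,wh,a)=cv2.minAreaRect((P*1000).astype(np.float32)); print("rect",c0,wh,a)
box=cv2.boxPoints((c0,wh,a))/1000; print(box)
# board yaw: long side
e=box[1]-box[0]; e2=box[2]-box[1]; L=e if np.linalg.norm(e)>np.linalg.norm(e2) else e2
L=L/np.linalg.norm(L); L=L if L[1]>0 else -L; X=np.array([L[1],-L[0]]); C=np.array(c0)/1000
print("C",C,"yaw",np.degrees(np.arctan2(X[1],X[0])))
np.savez("board.npz",C=C,X=X,Y=L)
tob=lambda p:((p[:2]-C)@X,(p[:2]-C)@L)
for F,nm in((f,"top"),(g,"scene")):
    m=mask(F,(0,150,80),(8,255,255))|mask(F,(172,150,80),(180,255,255))
    n,l,st,c=cv2.connectedComponentsWithStats(m)
    u0=proj(F,[*C-.1*X,.02])[0]
    for i in range(1,n):
        if np.linalg.norm(c[i]-u0)<60: print(nm,"red",c[i],st[i],tob(at_z(F,c[i],.015)))
    y=mask(F,(22,150,100),(35,255,255)); n,l,st,c=cv2.connectedComponentsWithStats(y); u0=proj(F,[*C+.06*X,.08])[0]
    for i in range(1,n):
        if np.linalg.norm(c[i]-u0)<60: print(nm,"yel",c[i],st[i],at_z(F,c[i],.095),tob(at_z(F,c[i],.095)))
for nm in("jam_jar","pick_cup","cheese_wedge"):
    b=imaging.boxes_of(f,nm)[0]["rect"]; print(nm,at_z(f,b[:2],.04))
save(f,"c1.png",(260,170,420,310),5); save(g,"c2.png",(250,120,400,250),5)
E
python3 m.py
```

```text
rect (516.4989013671875, -99.33724975585938) (165.41265869140625, 130.5257568359375) 79.53402709960938
[[ 0.4373 -0.1688]
 [ 0.5657 -0.1925]
 [ 0.5957 -0.0299]
 [ 0.4673 -0.0062]]
C [ 0.5165 -0.0993] yaw -10.465956
top red [313. 281.] [313 280   1   3   3] (np.float64(-0.07283321690549711), np.float64(-0.01434411997708674))
scene red [361.2857 218.2857] [360 217   4   3   7] (np.float64(-0.07163666531913047), np.float64(-0.016651366883396707))
scene yel [330.8 136.4] [330 136   3   2   5] [ 0.5728 -0.2412  0.095 ] (np.float64(0.0811004154523268), np.float64(-0.1293022222863206))
jam_jar [0.7664 0.0584 0.04  ]
pick_cup [0.4282 0.1661 0.04  ]
cheese_wedge [ 0.7427 -0.2618  0.04  ]
```

View pics/c1.png

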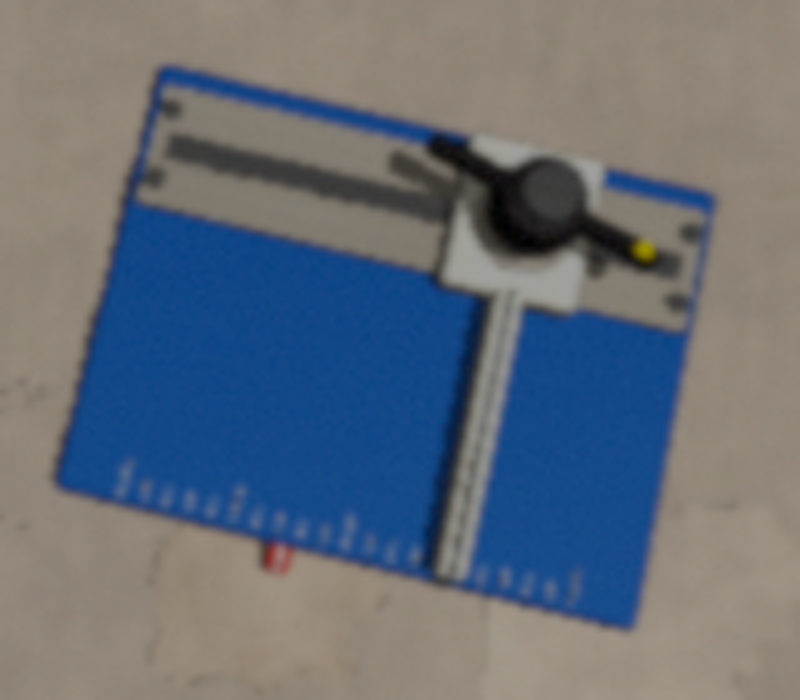

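View pics/c2.png

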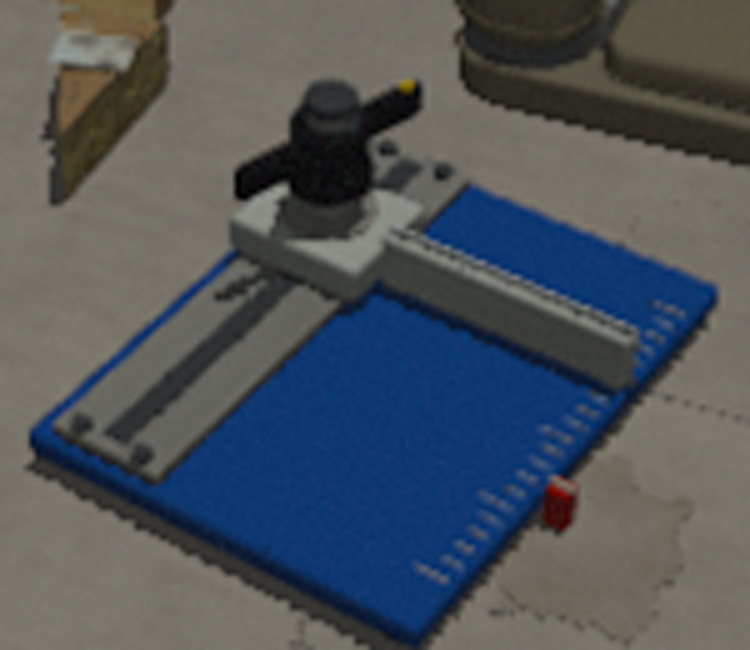

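Both crops are clear. In the top crop the board corners are at (163,67), (714,198), (634,627) and (57,487), the clip is at (277,556), the blade's front end at (451,578), the dot at (645,250) and the cap at (553,187). I fit these from both views.

```bash
cat > fit.py <<'E'
from h import *
from scipy.optimize import least_squares
np.set_printoptions(precision=4,suppress=True)
f=imaging.grab_frame("top"); g=imaging.grab_frame("scene")
a=lambda u,v:(260+u/5,170+v/5); b=lambda u,v:(250+u/5,120+v/5)
def model(q):
    x,y,th,s,cy,an,z=q; ys=-.06+s
    pts=[(.1,.13,.02),(.1,-.13,.02),(-.1,-.13,.02),(-.1,.13,.02),(-.107,cy,.022),(-.098,ys,.05),(.06+.045*np.cos(an),ys+.045*np.sin(an),.08+z),(.06,ys,.111)]
    M=R.from_euler("z",th).as_matrix(); return np.array(pts)@M.T+[x,y,0]
oa=[a(163,67),a(714,198),a(634,627),a(57,487),a(277,556),a(451,578),a(645,250),a(553,187)]
ob=[b(37,437),(0,0),b(712,292),(0,0),b(563,483),b(634,333),b(407,86),b(333,90)]
def res(q):
    P=model(q); A=proj(f,P)-oa; B=proj(g,P)-ob; B[[1,3]]=0
    return np.r_[A.ravel(),B.ravel()]
o=least_squares(res,[.52,-.1,-.2,0.02,.03,-1.9,.016],loss="soft_l1"); q=o.x
print(q); print(res(q).reshape(-1,2).round(1).tolist()); np.save("q.npy",q)
P=model(q)
print("pointer to clip dy",q[4]-(q[3]-.06)); print("stud now",P[7],"tip",P[5],"clip",P[4],"nutangle",q[5]%(2*np.pi))
E
python3 fit.py
```

```text
[ 0.5405 -0.1503 -0.1796  0.0162  0.0282 -1.8269  0.0108]
[[-1.2, -1.7], [0.7, -1.7], [0.3, 1.1], [-1.6, 0.2], [-0.8, 0.8], [-0.2, 0.0], [-0.8, -0.2], [-0.2, 0.2], [-2.4, -2.8], [0.0, 0.0], [2.7, -2.8], [0.0, 0.0], [0.4, -0.5], [0.6, -0.9], [-0.0, -0.2], [0.1, -0.7]]
pointer to clip dy 0.0720347524550568
stud now [ 0.5917 -0.2041  0.111 ] tip [ 0.4362 -0.1759  0.05  ] clip [ 0.4402 -0.1034  0.022 ] nutangle 4.456302466419379
```

{"fn": "step_arm", "kwargs": {"steps": [[0, 0, 0.97, 0, 0, 0, 0.4], [0, 0, 0.97, 0, 0, 0, 0.4], [0, 0, 0.97, 0, 0, 0, 0.4], [0, 0, 0.97, 0, 0, 0, 0.4], [0, 0, 0, 0.6, -1, 0, 0.4], [0, 0, 0, 0.6, -1, 0, 0.4], [0, 0, 0, 0.6, -1, 0, 0.4], [0, 0, 0, 0.6, -1, 0, 0.4], [0, 0, 0, 0.6, -1, 0, 0.4], [0, 0, 0, 0.6, -1, 0, 0.4]]}}

```text
t: 2.45
tool_pos: [0.3115, -0.3814, 0.2056]
eef_rot: [0.996, -0.089, 0.0, 0.0]
ft_force: [-0.1, -1.0, 0.3]
gripper_width: 0.0563
finger_force: 0.0
```

{"fn": "step_arm", "kwargs": {"steps": [[0, 0, 0, 0.6, -1, 0, 0.4], [0, 0, 0, 0.6, -1, 0, 0.4], [0, 0, 0, 0.6, -1, 0, 0.4], [0, 0, 0, 0.6, -1, 0, 0.4], [0, 0, 0, 0.6, -1, 0, 0.4], [0, 0, 0, 0.6, -1, 0, 0.4], [0, 0, 0, 0.6, -1, 0, 0.4], [0, 0, 0, 0.6, -1, 0, 0.4], [0, 0, 0, 0.6, -1, 0.5, 0.4], [0, 0, 0, 0, 0, 0.5, 0.4]]}}

```text
t: 3.45
tool_pos: [0.4851, -0.1827, 0.1802]
eef_rot: [0.996, -0.088, 0.0, -0.0]
ft_force: [0.9, -0.0, -0.1]
gripper_width: 0.0563
finger_force: 0.0
```

```bash
cat > st.py <<'E'
import sys
from h import *
np.set_printoptions(precision=4,suppress=True)
# args: board x, board y, z, tool yaw (deg, world)
def main(bx,by,z,yaw):
    q=np.load("q.npy"); M=R.from_euler("z",q[2]).as_matrix(); T=M@[bx,by,0]+[q[0],q[1],z]
    s=telemetry.sense(); o=R.from_quat(s["eef_rot"]); p=np.array(s["tool_pos"])
    G=R.from_euler("z",yaw,degrees=True)*R.from_euler("x",180,degrees=True)
    x=o.as_matrix()[:,0]
    print("t",s["t"],"p",p,"board",(M.T@(p-[q[0],q[1],0])),"yaw",np.degrees(np.arctan2(x[1],x[0])),"w",s["gripper_width"],"F",np.array(s["ft_force"]),"q6",s["joint_pos"][5])
    print("target",T,"turn rows",np.degrees((o.inv()*G).as_rotvec())/8,"shift rows",o.inv().apply(T-p)/.025)
main(*map(float,sys.argv[1:]))
E
python3 st.py -0.05 -0.0438 0.026 -10.3
```

```text
t 3.45 p [ 0.4851 -0.1827  0.1802] board [-0.0487 -0.0418  0.1802] yaw -10.040293995513426 w 0.05630287468676317 F [ 0.8819 -0.043  -0.0696] q6 1.3148061206581059
target [ 0.4835 -0.1844  0.026 ] turn rows [-0.0011 -0.0062  0.0325] shift rows [-0.0572  0.0799  6.1664]
```

{"fn": "step_arm", "kwargs": {"steps": [[0, 0, 0, 0, 0.08, 0.9, 0.4], [0, 0, 0, 0, 0, 0.9, 0.4], [0, 0, 0, 0, 0, 0.9, 0.4], [0, 0, 0, 0, 0, 0.9, 0.4], [0, 0, 0, 0, 0, 0.9, 0.4], [0, 0, 0, 0, 0, 0.9, 0.4], [0, 0, 0, 0, 0, 0.7, 0.4], [0, 0, 0, 0, 0, 0, 0.9], [0, 0, 0, 0, 0, 0, 1], [0, 0, 0, 0, 0, 0, 1]], "grip_force": 25}}

```text
t: 4.45
tool_pos: [0.4836, -0.1871, 0.029]
eef_rot: [0.996, -0.089, 0.001, 0.0]
ft_force: [0.3, 0.4, -0.3]
gripper_width: 0.036
finger_force: 0.0
```

```bash
python3 st.py -0.05 0.0282 0.026 -10.3
```

```text
t 4.45 p [ 0.4836 -0.1871  0.029 ] board [-0.0494 -0.0464  0.029 ] yaw -10.204150392574451 w 0.03603489385541718 F [ 0.2582  0.3562 -0.2596] q6 1.3090717004853436
target [ 0.4963 -0.1136  0.026 ] turn rows [ 0.003  -0.0109  0.012 ] shift rows [-0.0205 -2.9848  0.1189]
```

{"fn": "step_arm", "kwargs": {"steps": [[0, 0, 0, 0, 0, 0, 1], [0, 0, 0, 0, 0, 0, 1], [0, 0, 0, 0, 0, 0, 1], [0, 0, 0, 0, 0, 0, 1]]}}

```text
t: 4.85
tool_pos: [0.4835, -0.1862, 0.0285]
eef_rot: [0.996, -0.089, 0.0, -0.0]
ft_force: [0.9, 4.7, 5.2]
gripper_width: 0.0117
finger_force: 25.0
```

```bash
python3 st.py -0.05 0.0282 0.026 -10.3
```

```text
t 4.85 p [ 0.4835 -0.1862  0.0285] board [-0.0496 -0.0456  0.0285] yaw -10.200275889725328 w 0.011700016281418917 F [0.9351 4.721  5.207 ] q6 1.3092969982661122
target [ 0.4963 -0.1136  0.026 ] turn rows [-0.0054 -0.0047  0.0125] shift rows [-0.0103 -2.9506  0.1006]
```

{"fn": "step_arm", "kwargs": {"steps": [[0, 0, 0, 0, -0.3, 0, 1], [0, 0, 0, 0, -0.4, 0, 1], [0, 0, 0, 0, -0.4, 0, 1], [0, 0, 0, 0, -0.4, 0, 1], [0, 0, 0, 0, -0.4, 0, 1], [0, 0, 0, 0, -0.4, 0, 1], [0, 0, 0, 0, -0.4, 0, 1], [0, 0, 0, 0, -0.2, 0, 1], [0, 0, 0, 0, 0, 0, 1], [0, 0, 0, 0, 0, 0, 1]]}}

```text
t: 5.85
tool_pos: [0.4965, -0.1154, 0.0284]
eef_rot: [0.996, -0.089, 0.001, 0.0]
ft_force: [0.8, -0.0, 4.7]
gripper_width: 0.0118
finger_force: 25.0
```

```bash
python3 - <<'E'
from h import *
f=imaging.grab_frame("top");save(f,"d1.png",(270,190,410,310),5)
g=imaging.grab_frame("scene");save(g,"d2.png",(290,130,410,240),6)
E
python3 st.py -0.05 0.0282 0.026 -10.3
```

```text
t 5.95 p [ 0.4964 -0.1154  0.0284] board [-0.0496  0.0265  0.0284] yaw -10.20424934892221 w 0.01163766774645985 F [0.4155 0.8839 5.8519] q6 1.4483261985738116
target [ 0.4963 -0.1136  0.026 ] turn rows [-0.0009 -0.0083  0.012 ] shift rows [-0.0173 -0.0692  0.0961]
```

View pics/d2.png

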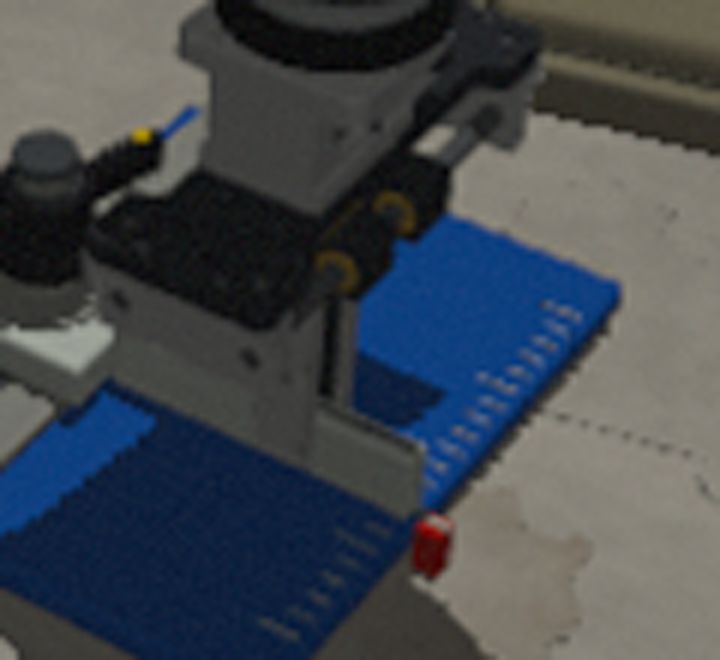

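The pointer (tip near (424,510)) and the clip (437,525) look close. I release, rise, back off and check.

{"fn": "step_arm", "kwargs": {"steps": [[0, 0, 0, 0, 0, 0, 0.5], [0, 0, 0, 0, 0, 0, 0.5], [0, 0, 0, 0, 0, 0, 0.5], [0, 0, 0, 0, 0, -0.9, 0.4], [0, 0, 0, 0, 0, -1, 0.4], [0, 0, 0, 0, 0, -1, 0.23], [0, 0, 0, 0, 0, -1, 0.23], [0, 0, 0, 0, -1, -1, 0.23], [0, 0, 0, 0, -1, 0, 0.23], [0, 0, 0, 0, -1, 0, 0.23]]}}

```text
t: 6.95
tool_pos: [0.5095, -0.0408, 0.1511]
eef_rot: [0.996, -0.089, 0.001, 0.0]
ft_force: [0.7, 0.5, 0.2]
gripper_width: 0.0724
finger_force: 0.0
```

{"fn": "step_arm", "kwargs": {"steps": [[0, 0, 0, 0, -1, 0, 0.23], [0, 0, 0, 0, -1, 0, 0.23], [0, 0, 0, 0, -1, 0, 0.23]]}}

```text
t: 7.25
tool_pos: [0.5225, 0.0333, 0.1503]
eef_rot: [0.996, -0.089, -0.0, 0.0]
ft_force: [-0.1, -0.4, 0.2]
gripper_width: 0.0726
finger_force: 0.0
```

```bash
python3 - <<'E'
from h import *
f=imaging.grab_frame("top");g=imaging.grab_frame("scene")
a=f["color"][180:310,265:405];b=g["color"][130:255,270:400]
z=lambda i:cv2.resize(i,(400,400),interpolation=cv2.INTER_CUBIC)
cv2.imwrite("pics/e1.png",np.hstack([z(a),z(b)])[...,::-1])
E
python3 st.py 0.06 0.0265 0.13 -55
```

```text
t 7.35 p [0.5226 0.0344 0.1502] board [-0.0506  0.1785  0.1502] yaw -10.055589707126757 w 0.07235924827625777 F [-0.1727 -0.5735  0.226 ] q6 1.74172267764404
target [ 0.6042 -0.1349  0.13  ] turn rows [-0.0003  0.004   5.6181] shift rows [4.3988 6.0971 0.8044]
```

View pics/e1.png

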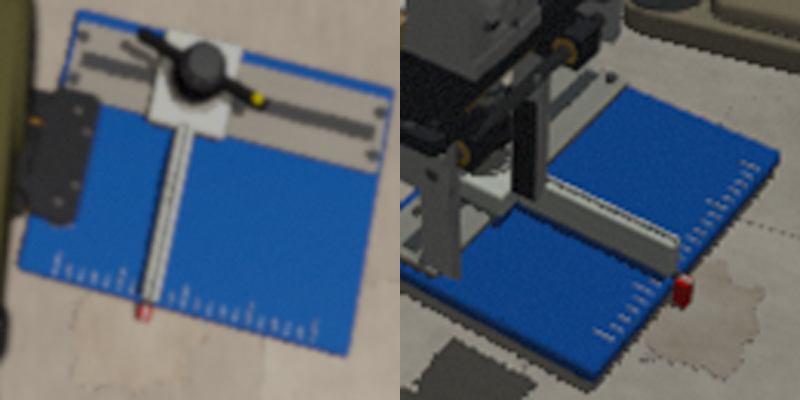

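Run:
```python
from h import *
f=imaging.grab_frame("top");g=imaging.grab_frame("scene")
q=np.load("q.npy");M=R.from_euler("z",q[2]).as_matrix()
B=lambda F,uv,z:(M.T@(at_z(F,uv,z)-[q[0],q[1],0])).round(4)
for F,n,pts in((f,"top",[((317.2,278.8),.05),((315.4,281.4),.022)]),(g,"scene",[((360.3,205),.05),((362.3,217.2),.022)])):
    for p,z in pts: print(n,B(F,p,z))
# subpixel: red clip centroid vs blade line in top
hsv=cv2.cvtColor(f["color"],cv2.COLOR_RGB2HSV).astype(int)
roi=np.zeros(hsv.shape[:2],bool); roi[272:292,305:328]=1
w=np.where(roi&((hsv[...,0]<12)|(hsv[...,0]>168))&(hsv[...,1]>90),hsv[...,1]-60,0)
v,u=np.nonzero(w); W=w[v,u]; print("clip",B(f,((u*W).sum()/W.sum(),(v*W).sum()/W.sum()),.022))
# blade: low-saturation grey against blue rows, centroid per row
for r0 in range(235,276,5):
    c=np.arange(305,345); m=np.clip(150-hsv[r0,c,1],0,None); print(r0,B(f,((c*m).sum()/m.sum(),r0),.05)[:2],end=" ")
```

```text
top [-0.1006  0.0259  0.05  ]
top [-0.1055  0.0268  0.022 ]
scene [-0.0984  0.0293  0.05  ]
scene [-0.1075  0.0318  0.022 ]
clip [-0.1056  0.0293  0.022 ]
235 [-0.0059  0.0274] 240 [-0.0169  0.0273] 245 [-0.028   0.0274] 250 [-0.039   0.0276] 255 [-0.0499  0.0278] 260 [-0.0607  0.0277] 265 [-0.0715  0.0277] 270 [-0.0824  0.0284] 275 [-0.0925  0.026 ]
```

{"fn": "step_arm", "kwargs": {"steps": [[0, 0, 0, 0.63, 0.87, 0, 0.23], [0, 0, 0, 0.63, 0.87, 0, 0.23], [0, 0, 0, 0.63, 0.87, 0, 0.23], [0, 0, 0, 0.63, 0.87, 0, 0.23], [0, 0, 0, 0.63, 0.87, 0, 0.23], [0, 0, 0, 0.63, 0.87, 0, 0.23], [0, 0, 0, 0.63, 0.87, 0, 0.23], [0, 0, 1, 0, 0, 0, 0.23], [0, 0, 1, 0, 0, 0, 0.23], [0, 0, 1, 0, 0, 0, 0.23]]}}

```text
t: 8.45
tool_pos: [0.6036, -0.1386, 0.1501]
eef_rot: [0.955, -0.298, -0.0, 0.0]
ft_force: [-1.0, -0.6, 1.2]
gripper_width: 0.0724
finger_force: 0.0
```

{"fn": "step_arm", "kwargs": {"steps": [[0, 0, 1, 0, 0, 0, 0.23], [0, 0, 1, 0, 0, 0, 0.23], [0, 0, 1, 0, 0, 0, 0.23], [0, 0, 0.24, 0, 0, 0, 0.23], [0, 0, 0, 0, 0, 0, 0.23]]}}

```text
t: 8.95
tool_pos: [0.6036, -0.1382, 0.1503]
eef_rot: [0.865, -0.502, -0.0, 0.0]
ft_force: [-0.2, 0.3, 0.1]
gripper_width: 0.0728
finger_force: 0.0
```

```bash
python3 st.py 0.06 0.027 0.060 -60
```

```text
t 8.95 p [ 0.6036 -0.1382  0.1503] board [0.06   0.0231 0.1503] yaw -60.2046605684305 w 0.07283928454729947 F [-0.2379  0.346   0.1065] q6 2.3374378887301868
target [ 0.6043 -0.1344  0.06  ] turn rows [ 0.0026  0.0013 -0.0256] shift rows [-0.1172 -0.1008  3.6122]
```

{"fn": "step_arm", "kwargs": {"steps": [[0, 0, 0, -0.12, -0.1, 0.9, 0.23], [0, 0, 0, 0, 0, 0.9, 0.23], [0, 0, 0, 0, 0, 0.9, 0.23], [0, 0, 0, 0, 0, 0.9, 0.23], [0, 0, 0, 0, 0, 0, 0.23]]}}

```text
t: 9.45
tool_pos: [0.603, -0.1335, 0.0575]
eef_rot: [0.866, -0.501, -0.003, 0.001]
ft_force: [-0.1, 0.6, 0.4]
gripper_width: 0.0724
finger_force: 0.0
```

```bash
python3 st.py 0.06 0.027 0.060 -60
```

```text
t 9.45 p [ 0.603  -0.1335  0.0575] board [0.0585 0.0277 0.0575] yaw -60.07790209151138 w 0.07243925903686563 F [-0.0635  0.6306  0.3548] q6 2.342239326901688
target [ 0.6043 -0.1344  0.06  ] turn rows [ 0.0265  0.0265 -0.0097] shift rows [ 0.059  -0.0284 -0.1012]
```

{"fn": "step_arm", "kwargs": {"steps": [[0, 0, -1, 0, 0, 0, 0.23], [0, 0, -1, 0, 0, 0, 0.23], [0, 0, -1, 0, 0, 0, 0.23], [0, 0, -1, 0, 0, 0, 0.23], [0, 0, -1, 0, 0, 0, 0.23], [0, 0, -1, 0, 0, 0, 0.23], [0, 0, -1, 0, 0, 0, 0.23], [0, 0, -1, 0, 0, 0, 0.23], [0, 0, -1, 0, 0, 0, 0.23], [0, 0, -1, 0, 0, 0, 0.23]]}}

```text
t: 10.45
tool_pos: [0.605, -0.1339, 0.0619]
eef_rot: [0.984, 0.176, 0.0, 0.0]
ft_force: [-1.7, 0.5, 0.0]
gripper_width: 0.0721
finger_force: 0.8
```

```bash
python3 st.py 0.06 0.027 0.060 75
cat > nut.py <<'E'
from h import *
q=np.load("q.npy");M=R.from_euler("z",q[2]).as_matrix()
for n in("top","scene"):
    F=imaging.grab_frame(n); y=cv2.inRange(cv2.cvtColor(F["color"],cv2.COLOR_RGB2HSV),(22,120,80),(36,255,255))
    k,l,st,c=cv2.connectedComponentsWithStats(y); S=M@[.06,.0275,.09]+[q[0],q[1],0]; u0=proj(F,S)[0]
    for i in range(1,k):
        if np.linalg.norm(c[i]-u0)<45:
            for z in(.08,.089,.095):
                d=(M.T@(at_z(F,c[i],z)-[q[0],q[1],0]))[:2]-[.06,.0275]
                print(n,st[i][4],z,"r",np.hypot(*d).round(4),"ang",np.degrees(np.arctan2(d[1],d[0])).round(1))
E
python3 nut.py
```

```text
t 10.45 p [ 0.605  -0.1339  0.0619] board [0.0605 0.0276 0.0619] yaw 20.245365805816995 w 0.07206073941336011 F [-1.7266  0.5206  0.0045] q6 0.9406525634850303
target [ 0.6043 -0.1344  0.06  ] turn rows [ 0.0077 -0.0023 -6.8443] shift rows [-0.0307  0.0098  0.077 ]
top 1 0.08 r 0.0956 ang 36.6
top 1 0.089 r 0.0931 ang 37.7
top 1 0.095 r 0.0914 ang 38.4
top 1 0.08 r 0.068 ang 9.2
top 1 0.089 r 0.0651 ang 9.9
top 1 0.095 r 0.0633 ang 10.5
top 1 0.08 r 0.0766 ang 50.8
top 1 0.089 r 0.0748 ang 52.4
top 1 0.095 r 0.0736 ang 53.4
top 1 0.08 r 0.0717 ang 45.3
top 1 0.089 r 0.0698 ang 46.9
top 1 0.095 r 0.0685 ang 48.0
top 1 0.08 r 0.0696 ang -18.6
top 1 0.089 r 0.0666 ang -18.8
top 1 0.095 r 0.0646 ang -18.9
top 1 0.08 r 0.0727 ang -25.2
top 1 0.089 r 0.0697 ang -25.6
top 1 0.095 r 0.0677 ang -25.9
top 3 0.08 r 0.0788 ang -36.3
top 3 0.089 r 0.0759 ang -37.0
top 3 0.095 r 0.074 ang -37.5
top 1 0.08 r 0.0958 ang -44.9
top 1 0.089 r 0.0928 ang -45.6
top 1 0.095 r 0.0908 ang -46.2
top 1 0.08 r 0.0947 ang -72.6
top 1 0.089 r 0.0926 ang -73.8
top 1 0.095 r 0.0911 ang -74.7
top 1 0.08 r 0.0899 ang -79.3
top 1 0.089 r 0.088 ang -80.7
top 1 0.095 r 0.0868 ang -81.6
scene 2 0.08 r 0.0937 ang -11.6
scene 2 0.089 r 0.0846 ang -6.4
scene 2 0.095 r 0.0789 ang -2.3
```

{"fn": "step_arm", "kwargs": {"steps": [[0, 0, -1, 0, 0, 0, 0.23], [0, 0, -1, 0, 0, 0, 0.23], [0, 0, -1, 0, 0, 0, 0.23], [0, 0, -1, 0, 0, 0, 0.23], [0, 0, -1, 0, 0, 0, 0.23], [0, 0, -0.9, 0, 0, 0, 0.23], [0, 0, -0.8, 0, 0, 0, 0.23], [0, 0, -0.7, 0, 0, 0, 0.23], [0, 0, 0, 0, 0, 0, 0.23]]}}

```text
t: 11.45
tool_pos: [0.605, -0.1336, 0.0613]
eef_rot: [0.772, 0.636, 0.0, 0.0]
ft_force: [-0.2, -0.9, 0.4]
gripper_width: 0.0726
finger_force: 0.0
```

```bash
python3 st.py 0.06 0.027 0.060 80
python3 - <<'E'
from h import *
f=imaging.grab_frame("top");g=imaging.grab_frame("scene")
a=f["color"][180:280,280:380];b=g["color"][100:200,240:340]
z=lambda i:cv2.resize(i,(400,400),interpolation=cv2.INTER_CUBIC)
cv2.imwrite("pics/g1.png",np.hstack([z(a),z(b)])[...,::-1])
E
```

```text
t 11.45 p [ 0.605  -0.1336  0.0613] board [0.0605 0.0279 0.0613] yaw 78.95903755542675 w 0.0725848365510323 F [-0.1644 -0.8879  0.4495] q6 -0.08376786126991653
target [ 0.6043 -0.1344  0.06  ] turn rows [ 0.0064  0.0007 -0.1301] shift rows [-0.0364 -0.02    0.0512]
```

View pics/g1.png

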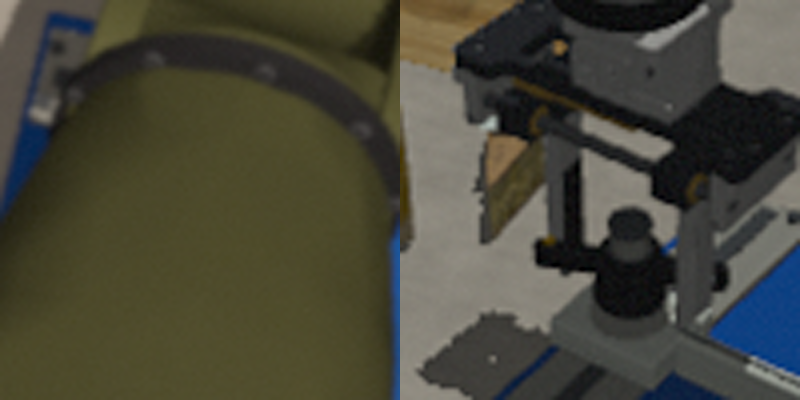

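```bash
cat > dot.py <<'E'
from h import *
import sys
u,v=map(float,sys.argv[1:3]); g=imaging.grab_frame("scene"); q=np.load("q.npy");M=R.from_euler("z",q[2]).as_matrix()
for zz in np.arange(.074,.102,.003):
    d=(M.T@(at_z(g,(u,v),zz)-[q[0],q[1],0]))[:2]-[.06,.0275]; print(zz.round(3),np.hypot(*d).round(4),np.degrees(np.arctan2(d[1],d[0])).round(1))
E
python3 dot.py 276.5 160.25
```

```text
0.074 0.0528 8.0
0.077 0.051 11.6
0.08 0.0493 15.6
0.083 0.048 19.8
0.086 0.0469 24.2
0.089 0.046 28.8
0.092 0.0455 33.5
0.095 0.0453 38.3
0.098 0.0455 43.1
0.101 0.0459 47.9
```

The yellow dot at (546,241) in the right-hand crop fits the nut's height only if it has dropped. At the undropped height the angle would lie past the hard stop. Now I lift, reposition and run it forward.

{"fn": "step_arm", "kwargs": {"steps": [[0, 0, 0.4, 0, 0, 0, 0.23], [0, 0, 0, 0, 0, -1, 0.23], [0, 0, 0, 0, 0, -1, 0.23], [0, 0, -1, 0, 0, 0, 0.23], [0, 0, -1, 0, 0, 0, 0.23], [0, 0, -1, 0, 0, 0, 0.23], [0, 0, -1, 0, 0, 0, 0.23], [0, 0, -1, 0, 0, 0, 0.23], [0, 0, -1, 0, 0, 0, 0.23], [0, 0, -1, 0, 0, 0, 0.23]]}}

```text
t: 12.6
tool_pos: [0.6048, -0.1332, 0.1106]
eef_rot: [0.407, 0.914, 0.0, 0.0]
ft_force: [-0.6, 0.6, -0.2]
gripper_width: 0.0726
finger_force: 0.0
```

{"fn": "step_arm", "kwargs": {"steps": [[0, 0, -1, 0, 0, 0, 0.23], [0, 0, 0, 0, 0, 0, 0.23]]}}

```text
t: 12.8
tool_pos: [0.6048, -0.1332, 0.1106]
eef_rot: [0.343, 0.939, 0.0, 0.0]
ft_force: [-0.9, -0.1, 0.0]
gripper_width: 0.0724
finger_force: 0.0
```

```bash
python3 st.py 0.06 0.0275 0.060 140
python3 - <<'E'
from h import *
f=imaging.grab_frame("top");g=imaging.grab_frame("scene")
a=f["color"][180:280,280:380];b=g["color"][100:200,240:340]
z=lambda i:cv2.resize(i,(400,400),interpolation=cv2.INTER_CUBIC)
cv2.imwrite("pics/g2.png",np.hstack([z(a),z(b)])[...,::-1])
E
```

```text
t 12.8 p [ 0.6048 -0.1332  0.1106] board [0.0603 0.0282 0.1106] yaw 139.86182187611067 w 0.07244113949189569 F [-0.873  -0.1054  0.0122] q6 -1.1462615254077249
target [ 0.6044 -0.1339  0.06  ] turn rows [ 0.0004  0.0005 -0.0173] shift rows [-0.0058 -0.0307  2.0235]
```

View pics/g2.png

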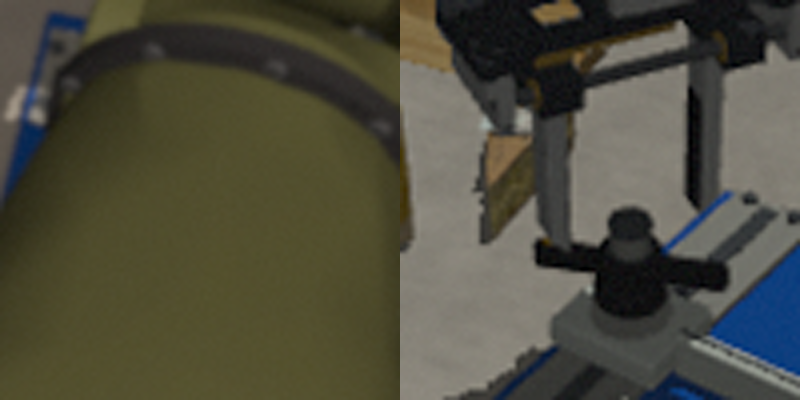

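The nut sits low, with a gap of bare stud under the cap: hub at (632,270), dotted wing tip at (545,250). It has dropped. I descend and run it forward.

{"fn": "step_arm", "kwargs": {"steps": [[0, 0, -1, 0, 0, 0, 0.23], [0, 0, 0, 0, -0.03, 0.7, 0.23], [0, 0, 0, 0, 0, 0.7, 0.23], [0, 0, 0, 0, 0, 0.6, 0.23], [0, 0, 0, 0, 0, 0, 0.23], [0, 0, 1, 0, 0, 0, 0.23], [0, 0, 1, 0, 0, 0, 0.23], [0, 0, 1, 0, 0, 0, 0.23], [0, 0, 1, 0, 0, 0, 0.23], [0, 0, 1, 0, 0, 0, 0.23]]}}

```text
t: 13.9
tool_pos: [0.6048, -0.1341, 0.0614]
eef_rot: [0.592, 0.806, 0.0, 0.001]
ft_force: [0.6, -0.7, -1.0]
gripper_width: 0.0722
finger_force: 0.3
```

{"fn": "step_arm", "kwargs": {"steps": [[0, 0, 1, 0, 0, 0, 0.23], [0, 0, 1, 0, 0, 0, 0.23], [0, 0, 1, 0, 0, 0, 0.23], [0, 0, 1, 0, 0, 0, 0.23], [0, 0, 1, 0, 0, 0, 0.23], [0, 0, 1, 0, 0, 0, 0.23], [0, 0, 1, 0, 0, 0, 0.23], [0, 0, 1, 0, 0, 0, 0.23], [0, 0, 1, 0, 0, 0, 0.23], [0, 0, 1, 0, 0, 0, 0.23]]}}

```text
t: 14.9
tool_pos: [0.6047, -0.134, 0.0613]
eef_rot: [0.971, 0.237, 0.0, 0.0]
ft_force: [0.4, -0.0, 1.3]
gripper_width: 0.0726
finger_force: 0.3
```

```bash
python3 st.py 0.06 0.0275 0.060 -60
```

```text
t 14.9 p [ 0.6047 -0.134   0.0613] board [0.0603 0.0275 0.0613] yaw 27.44657187189949 w 0.07262463431031402 F [ 0.3666 -0.0195  1.3074] q6 0.8146290574134043
target [ 0.6044 -0.1339  0.06  ] turn rows [ 0.0002 -0.0062 10.9308] shift rows [-0.0083 -0.0062  0.0511]
```

{"fn": "step_arm", "kwargs": {"steps": [[0, 0, 1, 0, 0, 0, 0.23], [0, 0, 1, 0, 0, 0, 0.23], [0, 0, 1, 0, 0, 0, 0.23], [0, 0, 1, 0, 0, 0, 0.23], [0, 0, 1, 0, 0, 0, 0.23], [0, 0, 1, 0, 0, 0, 0.23], [0, 0, 1, 0, 0, 0, 0.23], [0, 0, 1, 0, 0, 0, 0.23], [0, 0, 1, 0, 0, 0, 0.23], [0, 0, 1, 0, 0, 0, 0.23]]}}

```text
t: 15.9
tool_pos: [0.6048, -0.134, 0.0614]
eef_rot: [0.897, -0.443, 0.001, -0.0]
ft_force: [0.5, -0.4, -0.6]
gripper_width: 0.0721
finger_force: 0.3
```

{"fn": "step_arm", "kwargs": {"steps": [[0, 0, 0.7, 0, 0, 0, 0.23], [0, 0, 0, 0, 0, 0, 0.23], [0, 0, -0.7, 0, 0, 0, 0.23], [0, 0, 0, 0, 0, -0.8, 0.23], [0, 0, 0, 0, 0, -0.8, 0.23], [0, 0, -1, 0, 0, 0, 0.23], [0, 0, -1, 0, 0, 0, 0.23], [0, 0, -1, 0, 0, 0, 0.23], [0, 0, -1, 0, 0, 0, 0.23], [0, 0, -1, 0, 0, 0, 0.23]]}}

```text
t: 16.9
tool_pos: [0.6046, -0.1339, 0.101]
eef_rot: [0.995, -0.101, 0.0, 0.0]
ft_force: [-0.3, -0.1, -0.1]
gripper_width: 0.0722
finger_force: 0.0
```

{"fn": "step_arm", "kwargs": {"steps": [[0, 0, -1, 0, 0, 0, 0.23], [0, 0, -1, 0, 0, 0, 0.23], [0, 0, -1, 0, 0, 0, 0.23], [0, 0, -1, 0, 0, 0, 0.23], [0, 0, -1, 0, 0, 0, 0.23], [0, 0, -1, 0, 0, 0, 0.23], [0, 0, -1, 0, 0, 0, 0.23], [0, 0, -1, 0, 0, 0, 0.23], [0, 0, -1, 0, 0, 0, 0.23], [0, 0, -1, 0, 0, 0, 0.23]]}}

```text
t: 17.9
tool_pos: [0.6046, -0.1339, 0.101]
eef_rot: [0.827, 0.562, 0.0, 0.0]
ft_force: [-0.4, -0.1, 0.3]
gripper_width: 0.0722
finger_force: 0.0
```

{"fn": "step_arm", "kwargs": {"steps": [[0, 0, -1, 0, 0, 0, 0.23], [0, 0, -1, 0, 0, 0, 0.23], [0, 0, -1, 0, 0, 0, 0.23], [0, 0, -1, 0, 0, 0, 0.23], [0, 0, -1, 0, 0, 0, 0.23], [0, 0, -1, 0, 0, 0, 0.23], [0, 0, -1, 0, 0, 0, 0.23], [0, 0, -1, 0, 0, 0, 0.23], [0, 0, 0, 0, 0, 0, 0.23]]}}

```text
t: 18.8
tool_pos: [0.6045, -0.1339, 0.101]
eef_rot: [0.406, 0.914, 0.0, 0.0]
ft_force: [-0.1, -0.3, 0.2]
gripper_width: 0.0726
finger_force: 0.0
```

```bash
python3 st.py 0.06 0.0275 0.058 128;  python3 - <<'E'
from h import *
g=imaging.grab_frame("scene")
b=g["color"][100:200,240:340]
cv2.imwrite("pics/g3.png",cv2.resize(b,(500,500),interpolation=cv2.INTER_CUBIC)[...,::-1])
E
```

```text
t 18.8 p [ 0.6045 -0.1339  0.101 ] board [0.0601 0.0275 0.101 ] yaw 132.12277914938272 w 0.0726100287910719 F [-0.1468 -0.2824  0.25  ] q6 -1.0123454404138312
target [ 0.6044 -0.1339  0.058 ] turn rows [0.0023 0.0033 0.5153] shift rows [ 0.004  -0.0043  1.7186]
```

View pics/g3.png

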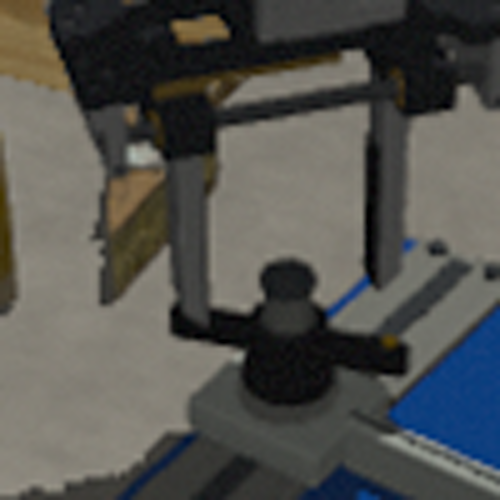

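The dot is now on the near wing at (390,343) and the nut is about half a turn lower. Now the second stroke.

{"fn": "step_arm", "kwargs": {"steps": [[0, 0, 0, 0, 0, 0.6, 0.23], [0, 0, 0, 0, 0, 0.6, 0.23], [0, 0, 0, 0, 0, 0.5, 0.23], [0, 0, 0, 0, 0, 0, 0.23], [0, 0, 1, 0, 0, 0, 0.23], [0, 0, 1, 0, 0, 0, 0.23], [0, 0, 1, 0, 0, 0, 0.23], [0, 0, 1, 0, 0, 0, 0.23], [0, 0, 1, 0, 0, 0, 0.23], [0, 0, 1, 0, 0, 0, 0.23]]}}

```text
t: 19.85
tool_pos: [0.6045, -0.134, 0.058]
eef_rot: [0.746, 0.666, -0.0, 0.0]
ft_force: [-0.3, -0.1, -1.2]
gripper_width: 0.0724
finger_force: 0.3
```

{"fn": "step_arm", "kwargs": {"steps": [[0, 0, 1, 0, 0, 0, 0.23], [0, 0, 1, 0, 0, 0, 0.23], [0, 0, 1, 0, 0, 0, 0.23], [0, 0, 1, 0, 0, 0, 0.23], [0, 0, 1, 0, 0, 0, 0.23], [0, 0, 1, 0, 0, 0, 0.23], [0, 0, 1, 0, 0, 0, 0.23], [0, 0, 1, 0, 0, 0, 0.23], [0, 0, 1, 0, 0, 0, 0.23], [0, 0, 1, 0, 0, 0, 0.23]]}}

```text
t: 20.85
tool_pos: [0.6046, -0.1339, 0.058]
eef_rot: [1.0, 0.031, 0.0, 0.0]
ft_force: [1.0, -0.4, -0.3]
gripper_width: 0.0721
finger_force: 0.3
```

{"fn": "step_arm", "kwargs": {"steps": [[0, 0, 1, 0, 0, 0, 0.23], [0, 0, 1, 0, 0, 0, 0.23], [0, 0, 1, 0, 0, 0, 0.23], [0, 0, 1, 0, 0, 0, 0.23], [0, 0, 1, 0, 0, 0, 0.23], [0, 0, 1, 0, 0, 0, 0.23], [0, 0, 1, 0, 0, 0, 0.23], [0, 0, 1, 0, 0, 0, 0.23], [0, 0, 0.3, 0, 0, 0, 0.23], [0, 0, 0, 0, 0, 0, 0.23]]}}

```text
t: 21.85
tool_pos: [0.6045, -0.1339, 0.058]
eef_rot: [0.855, -0.519, 0.0, -0.0]
ft_force: [0.2, 0.2, 0.0]
gripper_width: 0.0725
finger_force: 0.0
```

{"fn": "step_arm", "kwargs": {"steps": [[0, 0, -0.7, 0, 0, 0, 0.23], [0, 0, 0, 0, 0, -0.8, 0.23], [0, 0, 0, 0, 0, -0.8, 0.23], [0, 0, -1, 0, 0, 0, 0.23], [0, 0, -1, 0, 0, 0, 0.23], [0, 0, -1, 0, 0, 0, 0.23], [0, 0, -1, 0, 0, 0, 0.23], [0, 0, -1, 0, 0, 0, 0.23], [0, 0, -1, 0, 0, 0, 0.23], [0, 0, -1, 0, 0, 0, 0.23]]}}

```text
t: 22.85
tool_pos: [0.6044, -0.1339, 0.098]
eef_rot: [1.0, -0.004, 0.0, 0.0]
ft_force: [-0.7, 1.4, -0.3]
gripper_width: 0.072
finger_force: 0.0
```

{"fn": "step_arm", "kwargs": {"steps": [[0, 0, -1, 0, 0, 0, 0.23], [0, 0, -1, 0, 0, 0, 0.23], [0, 0, -1, 0, 0, 0, 0.23], [0, 0, -1, 0, 0, 0, 0.23], [0, 0, -1, 0, 0, 0, 0.23], [0, 0, -1, 0, 0, 0, 0.23], [0, 0, -1, 0, 0, 0, 0.23], [0, 0, -1, 0, 0, 0, 0.23], [0, 0, -1, 0, 0, 0, 0.23], [0, 0, -1, 0, 0, 0, 0.23]]}}

```text
t: 23.85
tool_pos: [0.6045, -0.1339, 0.098]
eef_rot: [0.769, 0.639, 0.0, 0.0]
ft_force: [-0.2, 0.3, 0.5]
gripper_width: 0.0722
finger_force: 0.0
```

{"fn": "step_arm", "kwargs": {"steps": [[0, 0, -1, 0, 0, 0, 0.23], [0, 0, -1, 0, 0, 0, 0.23], [0, 0, -1, 0, 0, 0, 0.23], [0, 0, -1, 0, 0, 0, 0.23], [0, 0, -1, 0, 0, 0, 0.23], [0, 0, -0.5, 0, 0, 0, 0.23], [0, 0, 0, 0, 0, 0, 0.23]]}}

```text
t: 24.55
tool_pos: [0.6044, -0.1339, 0.098]
eef_rot: [0.476, 0.88, 0.0, -0.0]
ft_force: [-0.2, 0.2, 0.3]
gripper_width: 0.0723
finger_force: 0.0
```

```bash
python3 st.py 0.06 0.0275 0.058 128;  python3 - <<'E'
from h import *
g=imaging.grab_frame("scene")
b=g["color"][100:200,240:340]
cv2.imwrite("pics/g4.png",cv2.resize(b,(500,500),interpolation=cv2.INTER_CUBIC)[...,::-1])
E
```

```text
t 24.55 p [ 0.6044 -0.1339  0.098 ] board [0.06   0.0276 0.098 ] yaw 123.21478850814401 w 0.07233396220308509 F [-0.2303  0.2496  0.286 ] q6 -0.8568641528036228
target [ 0.6044 -0.1339  0.058 ] turn rows [ 0.0001 -0.0003 -0.5982] shift rows [-0.0024 -0.0009  1.5991]
```

View pics/g4.png

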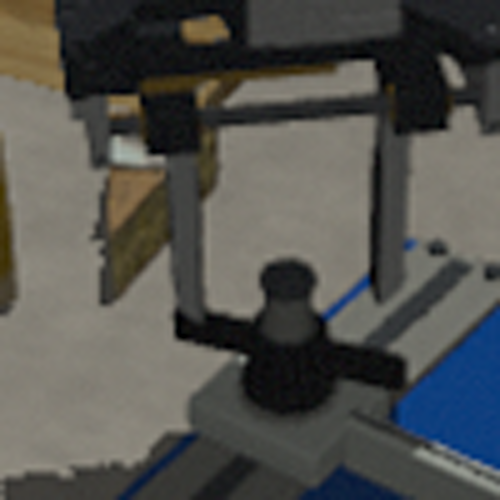

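{"fn": "step_arm", "kwargs": {"steps": [[0, 0, -0.7, 0, 0, 0, 0.23], [0, 0, 0, 0, 0, 0.6, 0.23], [0, 0, 0, 0, 0, 0.6, 0.23], [0, 0, 0, 0, 0, 0.4, 0.23], [0, 0, 0, 0, 0, 0, 0.23], [0, 0, 0.8, 0, 0, 0, 0.23], [0, 0, 0.8, 0, 0, 0, 0.23], [0, 0, 0.7, 0, 0, 0, 0.23], [0, 0, 0.6, 0, 0, 0, 0.23], [0, 0, 0, 0, 0, 0, 0.23]]}}

```text
t: 25.6
tool_pos: [0.6045, -0.134, 0.0581]
eef_rot: [0.606, 0.795, 0.0, 0.0]
ft_force: [-0.0, -0.1, 0.4]
gripper_width: 0.0723
finger_force: 0.0
```

```bash
python3 st.py 0.06 0.0275 0.058 97; python3 -c "
from h import *
print(telemetry.sense()['ft_torque'])"
```

```text
t 25.6 p [ 0.6045 -0.134   0.0581] board [0.0601 0.0275 0.0581] yaw 105.35476579197336 w 0.07229866529610396 F [-0.0221 -0.1369  0.4388] q6 -0.5452052913398586
target [ 0.6044 -0.1339  0.058 ] turn rows [0.0022 0.001  1.0443] shift rows [ 0.0022 -0.0041  0.0049]
[-0.05802499 -0.07709919  0.00337933]
```

Continuing slowly, watching for the hard stop.

{"fn": "step_arm", "kwargs": {"steps": [[0, 0, 0.4, 0, 0, 0, 0.23], [0, 0, 0.3, 0, 0, 0, 0.23], [0, 0, 0, 0, 0, 0, 0.23]]}}

```text
t: 25.9
tool_pos: [0.6045, -0.1347, 0.0582]
eef_rot: [0.643, 0.766, -0.0, 0.001]
ft_force: [0.7, -4.4, -0.2]
gripper_width: 0.0724
finger_force: 2.2
```

```bash
python3 st.py 0.06 0.0275 0.058 97; python3 -c "
from h import *
print(telemetry.sense()['ft_torque'])"
```

```text
t 25.9 p [ 0.6045 -0.1347  0.0582] board [0.0602 0.0268 0.0582] yaw 99.93585453146795 w 0.07237356994357765 F [ 0.7085 -4.3758 -0.197 ] q6 -0.45063702113136167
target [ 0.6044 -0.1339  0.058 ] turn rows [0.0023 0.0099 0.367 ] shift rows [0.0297 0.0006 0.007 ]
[-0.91952936 -0.15942281  0.16987791]
```

{"fn": "step_arm", "kwargs": {"steps": [[0, 0, 0.3, 0, 0, 0, 0.23], [0, 0, 0, 0, 0, 0, 0.23]]}}

```text
t: 26.1
tool_pos: [0.6045, -0.1349, 0.0582]
eef_rot: [0.659, 0.752, -0.001, 0.001]
ft_force: [1.3, -5.2, 0.1]
gripper_width: 0.0729
finger_force: 10.5
```

```bash
python3 st.py 0.06 0.0275 0.058 97; python3 -c "
from h import *
print(telemetry.sense()['ft_torque'])"
```

```text
t 26.1 p [ 0.6045 -0.1349  0.0582] board [0.0603 0.0266 0.0582] yaw 97.5859621643921 w 0.07289156845171003 F [ 1.2541 -5.1821  0.1432] q6 -0.40949875415312914
target [ 0.6044 -0.1339  0.058 ] turn rows [0.0019 0.0131 0.0732] shift rows [0.037  0.001  0.0079]
[-1.21714685 -0.14750644  0.8553573 ]
```

The reaction torque is rising, so the nut is tight. I back off, lift clear and check.

{"fn": "step_arm", "kwargs": {"steps": [[0, 0, -0.7, 0, 0, 0, 0.23], [0, 0, -0.5, 0, 0, 0, 0.23], [0, 0, 0, 0, 0, -0.8, 0.23], [0, 0, 0, 0, 0, -1, 0.23], [0, 0, 0, 0, 0, -1, 0.23], [0, 0, 0, 0, 0, -1, 0.23], [0, 0, 0, 0, -1, -1, 0.23], [0, 0, 0, 0, -1, 0, 0.23], [0, 0, 0, 0, -1, 0, 0.23], [0, 0, 0, 0, -1, 0, 0.23]]}}

```text
t: 27.1
tool_pos: [0.5079, -0.1635, 0.1782]
eef_rot: [0.593, 0.805, 0.0, 0.0]
ft_force: [0.3, 0.8, 0.7]
gripper_width: 0.0727
finger_force: 0.0
```

{"fn": "step_arm", "kwargs": {"steps": [[0, 0, 0, -1, -1, 0, 0.23], [0, 0, 0, -1, -1, 0, 0.23], [0, 0, 0, -1, -1, 0, 0.23], [0, 0, 0, -1, 0, 0, 0.23], [0, 0, 0, -1, 0, 0, 0.23], [0, 0, 0, -1, 0, 0, 0.23], [0, 0, 0, -1, 0, 0, 0.23], [0, 0, 0, 0, 0, 0, 0.23]]}}

```text
t: 27.9
tool_pos: [0.4886, -0.3546, 0.1775]
eef_rot: [0.594, 0.804, -0.0, -0.0]
ft_force: [-0.8, 0.7, -0.5]
gripper_width: 0.0725
finger_force: 0.0
```

```bash
python3 st.py 0.06 0.0275 0.058 97
python3 - <<'E'
from h import *
f=imaging.grab_frame("top");g=imaging.grab_frame("scene")
a=f["color"][180:310,265:405];b=g["color"][120:250,250:390]
z=lambda i:cv2.resize(i,(400,400),interpolation=cv2.INTER_CUBIC)
cv2.imwrite("pics/z1.png",np.hstack([z(a),z(b)])[...,::-1])
q=np.load("q.npy");M=R.from_euler("z",q[2]).as_matrix()
B=lambda F,uv,z:(M.T@(at_z(F,uv,z)-[q[0],q[1],0])).round(4)
hsv=cv2.cvtColor(f["color"],cv2.COLOR_RGB2HSV).astype(int)
roi=np.zeros(hsv.shape[:2],bool); roi[272:292,305:328]=1
w=np.where(roi&((hsv[...,0]<12)|(hsv[...,0]>168))&(hsv[...,1]>90),hsv[...,1]-60,0)
v,u=np.nonzero(w); W=w[v,u]; print("clip",B(f,((u*W).sum()/W.sum(),(v*W).sum()/W.sum()),.022))
for r0 in range(240,271,10):
    c=np.arange(305,345); m=np.clip(150-hsv[r0,c,1],0,None); print(r0,B(f,((c*m).sum()/m.sum(),r0),.05)[:2])
E
```

```text
t 27.9 p [ 0.4886 -0.3546  0.1775] board [-0.0145 -0.2103  0.1775] yaw 107.10234009222957 w 0.07253320807212067 F [-0.8009  0.6582 -0.5353] q6 -0.9867968382287304
target [ 0.6044 -0.1339  0.058 ] turn rows [-0.0008  0.0007  1.2628] shift rows [7.0734 7.0238 4.7799]
clip [-0.1062  0.0282  0.022 ]
240 [-0.0169  0.0273]
250 [-0.039   0.0276]
260 [-0.0607  0.0276]
270 [-0.0824  0.0284]
```

View pics/z1.png

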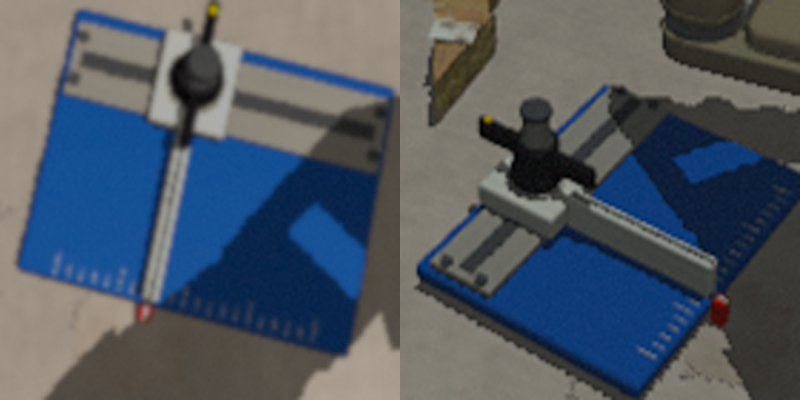

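The nut is down on its washer with the wings along board x and the dot at the back (213,10). The pointer (150,303) is within about 1 mm of the clip line (144,312), and the arm is clear.

```bash
python3 -c "
from bench import r
print(r.sign_off())"
```

```text
the job is handed in; nothing more can be done
None
```

The job is handed in at about 28 s: the camera check put the stop's pointer about 1 mm from the red clip's line, the wing nut is down against its tight stop, and the arm never went near the jar, pick pot or cheese; the sign-off gave no verdict.

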